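# Set the bead scale to count and zero it

## Robot

A 6-joint arm with a two-finger parallel gripper is mounted at the origin on the work surface. World frame = base frame: x ahead of the robot, y to its left, z up, the work surface at z = 0. Lengths are in mm, angles in rad, forces in N, time in s.
With the tool pointing down it reaches from about 350 to 975 mm from the base axis. Payload 7.1 kg.
Tool frame: the origin (TCP) lies midway between the tips of the shut fingers; the grasp point (between the pads) lies 19 mm behind it; z points along the fingers, y is the line along which they close (so a half turn about z gives the same grasp; the last joint's range is limited). The gripper opens to 88 mm and grips with 3 to 60 N. Pads are 20 mm wide; open, the fingers measure 115 mm over their backs; the gripper's body (75 mm by 178 mm) begins 61 mm behind the grasp point.
Start: joints at [-1.364, 0.423, 1.63, -0, 1.089, -0.019], TCP at [139.948, -609.113, 222.675] pointing down, gripper open.
Joint ranges: [-3, 3], [-0.9, 2.11], [0.09, 2.58], [-1.31, 4.45], [0.11, 2.69], [-2.54, 2.54]. Speed limits (rad/s): [2.39, 2.39, 3.01, 3.14, 3.14, 3.14].

## Interface

Orientations are given as a rotation vector (axis times angle).
In Python, from workcell import ctrl gives the robot as it stands.
- The arm moves only by the shell command python3 -m inch 'ROWS' [OPENING]. ROWS is JSON, a list of rows, each an object with "xyz": the shift along the tool's x, y, z in mm, a list of three; "rot": the turn, a rotation vector about the tool's x, y, z in rad, a list of three. In form: [{"xyz": [dx, dy, dz], "rot": [ax, ay, az]}, ...]. A call has 1 to 12 rows; each row is the pose to reach, as a shift and turn from the pose commanded when the call began, along the tool's axes at that moment; what a row does not reach only later rows make up. A row lasts 1/12 s, in which the tool goes at most 41.7 mm and 7.16 degrees, less where a joint would pass 70% of its speed; a pose out of reach is approached as far as the arm can. A call with a gripper value outside its range is refused whole. OPENING is the closure in counts, from 0 (fully open) to 255 (shut), set as the call begins (- or left out, the last holds). The fingers move at their own pace and stop on an object; the grip force is fixed at half the most. Time passes only in rows, so rows that repeat a pose let the fingers close. It gives the time, the measured TCP pose, the force, the opening and the grip force at its end, in the units of the state.
- ctrl.get_obs(): the state, without advancing time (a new reading comes with each control period).
- ctrl.get_image(name): name is "side" or "top" or "wrist"; returns the picture (400x640x3 uint8, red, green, blue); there is no depth.
- ctrl.camera_model(name): a dict with "fx", "fy", "cx", "cy" (pixels), "k1" (the pictures are not rectified: a ray, as slopes to the right and down, at radius r is drawn at 1 + k1 r^2 times it, then the intrinsics apply), "position" and "attitude" of the camera in the world. Camera axes: x right, y up, looking along -z (the intrinsics and any distortion apply to the point x, -y, -z); pixel columns grow to the right and rows downward; lengths in mm; the calibration is good to about 2 mm. A picture is of the moment at which its call begins: read the wrist's pose just before it. camera_model takes no time and is no camera call; for the wrist camera it gives the pose at the moment of the call.
- ctrl.close_job(): hands the job in; it is judged then, once.
The state is a dict: "t": time; "qpos": joint angles; "qvel": joint speeds; "joint_torque": joint torques, N m; "ee_pos": TCP position; "orientation": TCP orientation; "ft_force": force on the tool from outside, world axes, zero at the start; "moment": the same for the moment, N m; "width": finger opening in mm; "grasp_force": force on a finger pad.
Only numpy, scipy, OpenCV 4.12 (cv2) and the standard library are available. Lean on these libraries where they do the work, as an engineer would, in place of code of your own. Each camera call takes 0.05 s, during which the arm holds its last target. There are 200 camera calls.

## Task

Two scales stand on the bead table. On the scale that carries the empty dish, gently press the long bar key fully down with the fingertips and let it spring back, then do the same with the round key, and withdraw. Leave that scale's square key and all keys of the other scale unpressed, and leave the dish, jars, spools, bead box and pliers where they are.

Things in the scene. Friction and masses are not known exactly. Their poses are not given: they have to be found in the camera images.
- scale_dish: Grey bench scale, fixed, 240 deep (own x) x 180 mm wide (own y), casing top 45 mm high. Origin: centre of underside; own x from the key edge (robot's side) to the back, z up. Steel pan 128 mm across, top at 60 mm, centred at own x = +47 mm. Three white keys in a row at own x = -90 mm. The empty dish is on its pan. Either scale may be the left one; but for the load they are alike
- scale_jar: Grey bench scale, fixed, 240 deep (own x) x 180 mm wide (own y), casing top 45 mm high. Origin: centre of underside; own x from the key edge (robot's side) to the back, z up. Steel pan 128 mm across, top at 60 mm, centred at own x = +47 mm. Three white keys in a row at own x = -90 mm. The closed jar is on its pan; leave it alone
- dish_bar_top (a point): Centre of the top face of the long bar key (count) on the scale that carries the dish. 36 mm (own y) x 16 mm (own x), the middle key (own y = 0). Top 54 mm above the table at rest, 9 mm proud of the casing; moves down with the key; x, y axes as the scale's
- dish_bar (a joint): Press depth of that key in m: 0 at rest, 0.005 fully down; springs back by itself, about 1 N to start it moving, 3.5 N fully down on its stop
- dish_round_top (a point): Centre of the top face of the round key (zero) on the scale that carries the dish. 22 mm in diameter, the key at the scale's own left (own y = +56 mm). Top 54 mm above the table at rest, 9 mm proud of the casing; moves down with the key; x, y axes as the scale's
- dish_round (a joint): Press depth of that key in m: 0 at rest, 0.005 fully down; springs back by itself, about 1 N to start it moving, 3.5 N fully down on its stop
- dish_square_top (a point): Centre of the top face of the square key on the scale that carries the dish. 19 x 19 mm, the key at the scale's own right (own y = -56 mm); leave it alone. Top 54 mm above the table at rest, 9 mm proud of the casing; moves down with the key; x, y axes as the scale's
- dish_square (a joint): Press depth of that key in m: 0 at rest, 0.005 fully down; springs back by itself, about 1 N to start it moving, 3.5 N fully down on its stop
- jar_bar_top (a point): Centre of the top face of the long bar key (count) on the scale that carries the jar. 36 mm (own y) x 16 mm (own x), the middle key (own y = 0). Top 54 mm above the table at rest, 9 mm proud of the casing; moves down with the key; x, y axes as the scale's
- jar_bar (a joint): Press depth of that key in m: 0 at rest, 0.005 fully down; springs back by itself, about 1 N to start it moving, 3.5 N fully down on its stop
- jar_round_top (a point): Centre of the top face of the round key (zero) on the scale that carries the jar. 22 mm in diameter, the key at the scale's own left (own y = +56 mm). Top 54 mm above the table at rest, 9 mm proud of the casing; moves down with the key; x, y axes as the scale's
- jar_round (a joint): Press depth of that key in m: 0 at rest, 0.005 fully down; springs back by itself, about 1 N to start it moving, 3.5 N fully down on its stop
- jar_square_top (a point): Centre of the top face of the square key on the scale that carries the jar. 19 x 19 mm, the key at the scale's own right (own y = -56 mm); leave it alone. Top 54 mm above the table at rest, 9 mm proud of the casing; moves down with the key; x, y axes as the scale's
- jar_square (a joint): Press depth of that key in m: 0 at rest, 0.005 fully down; springs back by itself, about 1 N to start it moving, 3.5 N fully down on its stop
- dish: Empty white ceramic dish, 90 mm across, 30 high, loose on the pan; origin at centre of its underside
- jar: Closed amber glass jar with steel lid, 60 mm across, 85 high, loose on the other scale's pan; origin at centre of its underside
- spool_dish: Black thread spool, 30 mm across, 57 high, standing loose on the table just in front of the key edge of the scale with the dish; origin at centre of its underside
- spool_jar: Black thread spool, same size, in front of the scale with the jar; origin at centre of its underside
- jar_big: Clear glass jar with steel lid, 72 mm across, 100 high, loose at the robot's left; origin at centre of its underside
- bead_box: Open wooden bead box with compartments, 140 x 100 x 30 mm, loose at the robot's right; origin at centre of its underside
- pliers: Small red-handled pliers lying flat between the two scales, jaws away from the robot, about 130 mm long, 10 high; origin under the middle
Things that resemble listed ones, but are neither listed nor needed, are in the scene too. Leave any yellow look-alike of the spool_dish alone.

How it is judged (in metres and radians):
On the way, in this order (a step that is already met when the one before it is completed fails the run):
1. the bar key of the scale with the dish is pressed down by the fingers, the round key being up (value of joint dish_bar above 0.0035 m and value of joint dish_round below 0.0015 m and contact force between the fingers and scale_dish above 0.5 N), for 0.1 s.
2. the bar key has sprung back (value of joint dish_bar below 0.0012 m), for 0.1 s.
3. the round key of the same scale is pressed down by the fingers, the bar key staying up (value of joint dish_round above 0.0035 m and value of joint dish_bar below 0.0015 m and contact force between the fingers and scale_dish above 0.5 N), for 0.1 s.
At the end, for the whole second after the job is handed in: All six keys are up again (within 1.2 mm), and the dish, jars, spools, bead box and pliers are at rest and upright within 15 mm of where they began (value of joint each of dish_bar, dish_round, dish_square, jar_round, jar_bar, jar_square below 0.0012 m and distance of each of dish, jar, spool_dish, spool_jar, jar_big, bead_box, pliers from where it was at the start of the episode below 0.015 m and angle between each of dish, jar, spool_dish, spool_jar, jar_big, bead_box, pliers's own z axis and vertical below 0.15 rad and linear speed of each of dish, jar, spool_dish, spool_jar, jar_big, bead_box, pliers below 0.02 m/s); the robot touches nothing.
It fails at once if another key (the square key, or any key of the scale with the jar) is pressed by more than 2 mm (value of joint any of dish_square, jar_round, jar_bar, jar_square above 0.002 m).
It fails at once if either scale is pushed with more than 25 N (contact force between any of the fingers, the arm and scale_dish above 25 N or contact force between any of the fingers, the arm and scale_jar above 25 N).
It fails at once if the dish, a jar, a spool, the bead box or the pliers is moved or lifted by more than 15 mm (distance of any of dish, jar, spool_dish, spool_jar, jar_big, bead_box, pliers from where it was at the start of the episode above 0.015 m).
It also fails if it takes over 38 s, if anything falls off the work surface, if the arm or the gripper's body presses on something with over 40 N, if the wrist force passes 120 N, or if a joint passes its speed limit or range.

## Working session

There is one attempt and no reset: what is moved stays moved. The work goes in short steps, Python scripts to look and compute and a shell command to move; the robot and the scene stay as the last step left them, time stands still between calls to the robot, and variables do not carry over. Pictures are saved under pics/ and viewed, at most 10 in all, crops included, and the job is handed in when it is done.

```bash
ls; mkdir -p pics; python3 - <<'E'
from workcell import ctrl
import cv2
o=ctrl.get_obs(); print({k:o[k] for k in('t','ee_pos','orientation','width','ft_force')})
for n in('top','side'):
    print(n,ctrl.camera_model(n)); cv2.imwrite(f'pics/{n}0.png',ctrl.get_image(n)[...,::-1])
E
```

```text
pics
{'t': 0.0, 'ee_pos': array([ 139.86109192, -608.57885894,  221.92027109]), 'orientation': array([-3.12010840e+00, -3.53853376e-01,  2.22954052e-04]), 'width': 87.87701234309745, 'ft_force': array([-0.17752348, -0.06488664,  0.646792  ])}
top {'fx': 483.4337393430282, 'fy': 483.4337393430282, 'cx': 317.5028386159177, 'cy': 193.32602204734388, 'k1': 0.029517261184296612, 'position': array([ 236.82557877,  -15.11143434, 1630.40637924]), 'attitude': array([ 0.16636447, -0.15368592, -1.44770814])}
side {'fx': 392.43228928859423, 'fy': 392.43228928859423, 'cx': 325.8467716750595, 'cy': 195.84790084658414, 'k1': -0.019378784853018655, 'position': array([454.92808113, 808.59472309, 700.69586315]), 'attitude': array([ 0.09517279, -1.32371764, -2.74161761])}
```

View pics/top0.png

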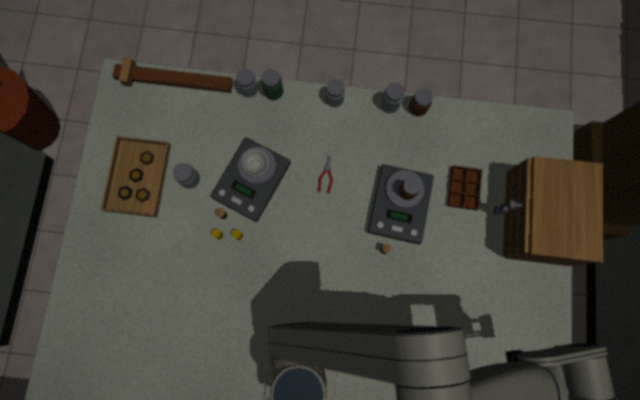

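View pics/side0.png

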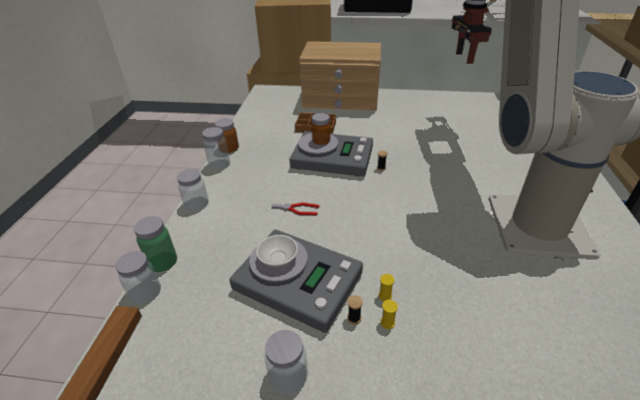

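Top view: the dish scale is the left one at (250,178), and the jar scale is at (401,203). The candidate keys on the dish scale are round (223,194), bar (237,200) and square (250,208). The jar scale has similar keys near (381,225), (397,229) and (413,232). The black spool stands at (221,213), with yellow look-alikes at (217,233) and (236,233). Side view: round (321,303), bar (333,284), square (346,266), with the dish at (277,253). I'll measure the keys in both views and check them in a crop.

```bash
cat > h.py <<'E'
import numpy as np, cv2
from scipy.spatial.transform import Rotation as R
def ray(m,uv):
    K=np.array([[m['fx'],0,m['cx']],[0,m['fy'],m['cy']],[0,0,1]])
    p=np.array([(uv[0]-m['cx'])/m['fx'],(uv[1]-m['cy'])/m['fy']]); s=p.copy()
    for _ in range(20): s=p/(1+m['k1']*(s@s))
    d=R.from_rotvec(m['attitude']).apply([s[0],-s[1],-1]); return np.array(m['position']),d
def plane(m,uv,z):
    c,d=ray(m,uv); return c+d*(z-c[2])/d[2]
def two(m1,a,m2,b):
    c1,d1=ray(m1,a);c2,d2=ray(m2,b)
    t=np.linalg.lstsq(np.c_[d1,-d2],c2-c1,rcond=None)[0]
    p,q=c1+t[0]*d1,c2+t[1]*d2; return (p+q)/2,np.linalg.norm(p-q)
def blobs(img,box,thr,amin=8,amax=400):
    x0,y0,x1,y1=box; g=img[y0:y1,x0:x1].min(2).astype(np.uint8)
    n,l,s,c=cv2.connectedComponentsWithStats((g>thr).astype(np.uint8))
    out=[]
    for i in range(1,n):
        if amin<=s[i,4]<=amax:
            w=np.where(l==i,g.astype(float)-thr,0); yy,xx=np.nonzero(w)
            out.append((np.average(xx,weights=w[yy,xx])+x0,np.average(yy,weights=w[yy,xx])+y0,int(s[i,4])))
    return out
E
python3 - <<'E'
from h import *; from workcell import ctrl
M={n:ctrl.camera_model(n) for n in('top','side')}
I={n:cv2.imread(f'pics/{n}0.png') for n in M}
B={'top':(214,186,260,216),'side':(308,255,358,312)}
for n in M:
    x0,y0,x1,y1=B[n]; g=I[n][y0:y1,x0:x1].min(2); print(n,np.percentile(g,[10,50,80,90,95,99]))
    for t in((70,85,100) if n=='top' else (110,140,170)):
        print(t,[(np.round(b,1).tolist(),np.round(plane(M[n],b,54),1).tolist()) for b in blobs(I[n],B[n],t)])
c=np.hstack([cv2.resize(I['top'][130:230,200:300],(400,400),interpolation=2)*1,cv2.resize(I['side'][230:330,270:370],(400,400),interpolation=2)])
cv2.imwrite('pics/crop1.png',c)
E
```

```text
top [ 22.  43.  68.  87.  92. 103.]
70 [([221.6, 192.2, 33.0], [532.6, 334.8, 54.0]), ([236.1, 200.1, 51.0], [512.1, 283.0, 54.0]), ([224.6, 209.2, 144.0], [477.3, 315.8, 54.0]), ([250.7, 208.0, 35.0], [491.3, 230.9, 54.0])]
85 [([221.6, 192.2, 20.0], [532.7, 334.7, 54.0]), ([236.0, 200.1, 35.0], [512.0, 283.1, 54.0]), ([223.9, 208.7, 85.0], [478.4, 318.5, 54.0]), ([250.8, 207.9, 21.0], [491.5, 230.8, 54.0])]
100 [([236.3, 200.1, 13.0], [511.9, 282.4, 54.0])]
side [ 43.    94.    98.   156.   175.55 179.  ]
110 [([353.0, 256.2, 44.0], [472.1, 207.6, 54.0]), ([345.1, 263.9, 72.0], [487.9, 231.9, 54.0]), ([333.2, 282.0, 132.0], [508.7, 283.9, 54.0]), ([355.2, 290.5, 54.0], [462.1, 301.3, 54.0]), ([320.5, 301.7, 96.0], [529.0, 335.6, 54.0]), ([345.0, 308.1, 46.0], [479.5, 345.8, 54.0])]
140 [([353.4, 256.0, 32.0], [471.3, 207.1, 54.0]), ([345.2, 263.9, 57.0], [487.7, 231.8, 54.0]), ([333.2, 282.0, 106.0], [508.7, 283.9, 54.0]), ([355.5, 290.6, 41.0], [461.5, 301.4, 54.0]), ([320.5, 301.7, 73.0], [529.0, 335.6, 54.0]), ([345.2, 308.6, 35.0], [479.0, 346.8, 54.0])]
170 [([345.3, 264.2, 35.0], [487.4, 232.6, 54.0]), ([333.3, 282.3, 75.0], [508.5, 284.7, 54.0]), ([320.7, 302.1, 54.0], [528.4, 336.4, 54.0])]
```

View pics/crop1.png

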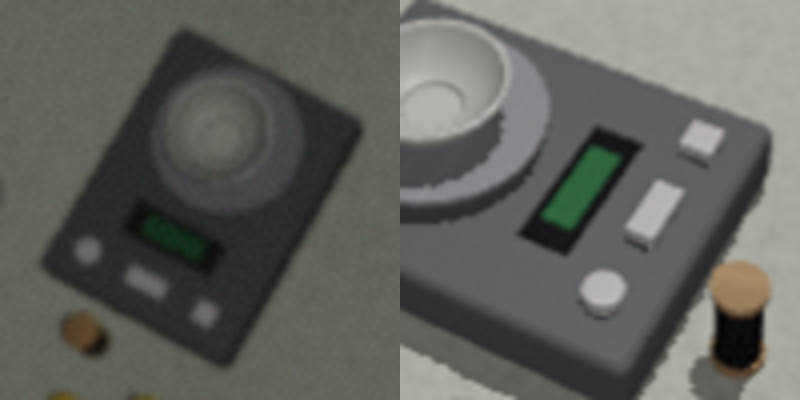

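The crop confirms the choice: the scale with the empty dish has round, bar and square keys in a row, with the black spool in front of the round key. Key spacing measures 56 mm, as specified. Averaging the two views gives bar ≈ (510.7, 283.4), round ≈ (531.2, 335.2) and scale yaw ≈ -21.6°. I'll approach with the fingers shut and tool yaw 158.4°, which keeps joint 6 well inside its range.

```bash
python3 -m inch '[{"xyz":[14,-10,0],"rot":[0,0,-0.05]},{"xyz":[41,-31,0],"rot":[0,0,-0.14]},{"xyz":[71,-55,0],"rot":[0,0,-0.25]},{"xyz":[102,-78,0],"rot":[0,0,-0.36]},{"xyz":[136,-104,0],"rot":[0,0,-0.48]},{"xyz":[170,-130,0],"rot":[0,0,-0.6]},{"xyz":[204,-156,0],"rot":[0,0,-0.72]},{"xyz":[238,-182,0],"rot":[0,0,-0.84]},{"xyz":[269,-205,0],"rot":[0,0,-0.95]},{"xyz":[299,-229,0],"rot":[0,0,-1.06]},{"xyz":[326,-250,0],"rot":[0,0,-1.15]},{"xyz":[340,-260,0],"rot":[0,0,-1.2]}]' 255
cat > go.py <<'E'
import sys; from h import *; from workcell import ctrl
# shift/turn in tool axes from the present pose to target x y z, yaw 158.4 deg
o=ctrl.get_obs(); r=R.from_rotvec(o['orientation'])
t=R.from_euler('z',158.4,degrees=True)*R.from_rotvec([np.pi,0,0])
print('t',o['t'],'pos',o['ee_pos'].round(1),'F',o['ft_force'].round(1),'w',o['width'],'q',o['qpos'].round(2))
print('shift',r.inv().apply(np.array(sys.argv[1:4],float)-o['ee_pos']).round(2),'turn',(r.inv()*t).as_rotvec().round(3))
E
python3 go.py 510.7 283.4 140
```

```text
t: 1.1
ee_pos: [414.6, -276.6, 222.5]
orientation: [-2.369, -2.062, -0.001]
ft_force: [0.7, -0.2, -0.2]
width: 11.3
grasp_force: 0.0
t 1.1 pos [ 414.6 -276.6  222.5] F [ 0.7 -0.2 -0.2] w 11.322037783153714 q [-0.61  0.24  1.9   0.    1.   -0.47]
shift [567.8   18.11  83.02] turn [ 0.000e+00 -1.000e-03 -1.332e+00]
```

```bash
python3 -m inch '[{"xyz":[16,0,0],"rot":[0,0,-0.05]},{"xyz":[48,1,0],"rot":[0,0,-0.14]},{"xyz":[84,2,0],"rot":[0,0,-0.25]},{"xyz":[120,4,0],"rot":[0,0,-0.36]},{"xyz":[160,5,0],"rot":[0,0,-0.48]},{"xyz":[200,6,0],"rot":[0,0,-0.6]},{"xyz":[240,8,0],"rot":[0,0,-0.72]},{"xyz":[280,9,0],"rot":[0,0,-0.84]},{"xyz":[316,10,0],"rot":[0,0,-0.95]},{"xyz":[352,11,0],"rot":[0,0,-1.06]},{"xyz":[384,12,0],"rot":[0,0,-1.15]},{"xyz":[400,13,0],"rot":[0,0,-1.2]}]' 255
python3 go.py 510.7 283.4 120
```

```text
t: 2.1
ee_pos: [483.9, 117.5, 222.6]
orientation: [-0.791, -3.04, -0.001]
ft_force: [-0.3, -0.9, 0.5]
width: 0.5
grasp_force: 0.0
t 2.1 pos [483.9 117.5 222.6] F [-0.3 -0.9  0.5] w 0.4535358878452571 q [ 0.21  0.24  1.91  0.    1.   -0.85]
shift [ 57.44 157.85 102.71] turn [ 0.001 -0.    -0.132]
```

```bash
python3 -m inch '[{"xyz":[5,13,0],"rot":[0,0,-0.01]},{"xyz":[14,38,0],"rot":[0,0,-0.03]},{"xyz":[24,66,5],"rot":[0,0,-0.055]},{"xyz":[34,94,15],"rot":[0,0,-0.08]},{"xyz":[43,119,30],"rot":[0,0,-0.1]},{"xyz":[51,140,50],"rot":[0,0,-0.117]},{"xyz":[55,152,70],"rot":[0,0,-0.127]},{"xyz":[57.4,157.9,88],"rot":[0,0,-0.132]},{"xyz":[57.4,157.9,99],"rot":[0,0,-0.132]},{"xyz":[57.4,157.9,103],"rot":[0,0,-0.132]},{"xyz":[57.4,157.9,103],"rot":[0,0,-0.132]}]' 255
python3 go.py 510.7 283.4 70
python3 - <<'E'
from h import *; from workcell import ctrl
m=ctrl.camera_model('wrist'); w=ctrl.get_image('wrist')[...,::-1].copy(); s=ctrl.get_image('side')[...,::-1].copy()
def proj(m,p):
    c=R.from_rotvec(m['attitude']).inv().apply(np.array(p)-m['position']); a=np.array([c[0],-c[1]])/-c[2]; a=a*(1+m['k1']*(a@a)); return a*m['fx']+[m['cx'],m['cy']]
for p in([510.7,283.4,54],[531.2,335.2,54]): print(proj(m,p).round(0))
cv2.imwrite('pics/w1.png',w); cv2.imwrite('pics/s1.png',s)
cv2.imwrite('pics/ws1.png',np.hstack([cv2.resize(w,(480,300)),cv2.resize(s[150:340,220:420],(316,300))]))
np.savez('w1.npz',**m)
E
```

```text
t: 3.02
ee_pos: [510.9, 279.1, 118.6]
orientation: [-0.599, -3.082, 0.003]
ft_force: [0.3, -0.4, -0.2]
width: 0.9
grasp_force: 0.0
t 3.0167 pos [510.9 279.1 118.6] F [ 0.3 -0.4 -0.2] w 0.8947953917030592 q [ 0.48  0.5   1.79 -0.    0.85 -0.71]
shift [ 1.72  3.96 48.63] turn [-0.002 -0.002 -0.007]
[321. 210.]
[401. 210.]
```

View pics/ws1.png

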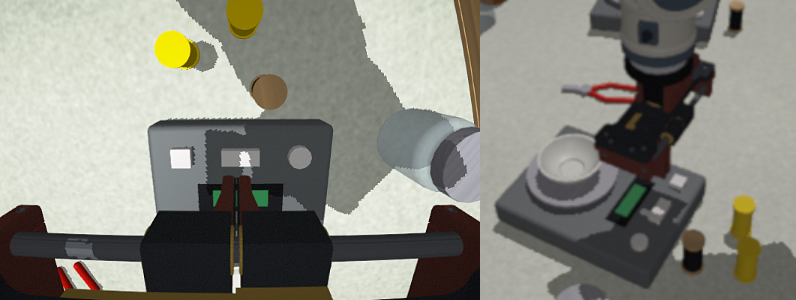

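Wrist view: the bar key is at about (321,209) full-size and the round key at (400,209). The predicted positions were (321,210) and (401,210), so the measurement holds to about 1 mm. The side view shows the fingers above the bar key, clear of the spool. I'll lower to just above the key.

```bash
python3 go.py 510.7 283.4 62; python3 -m inch '[{"xyz":[0,0,5],"rot":[0,0,0]},{"xyz":[0,0,15],"rot":[0,0,0]},{"xyz":[0,0,28],"rot":[0,0,0]},{"xyz":[0,0,40],"rot":[0,0,0]},{"xyz":[0,0,48],"rot":[0,0,0]},{"xyz":[0,0,52],"rot":[0,0,0]},{"xyz":[0,0,52],"rot":[0,0,0]},{"xyz":[0,0,52],"rot":[0,0,0]}]'
python3 go.py 510.7 283.4 54
```

```text
t 3.1167 pos [512.1 279.5 120.3] F [0.1 0.1 0.1] w 0.4811189421601728 q [ 0.48  0.5   1.79 -0.    0.85 -0.71]
shift [ 2.73  3.05 58.34] turn [ 0.     0.    -0.008]
t: 3.78
ee_pos: [511.6, 280.0, 67.2]
orientation: [-0.599, -3.083, 0.001]
ft_force: [-0.2, 0.1, -1.0]
width: 0.1
grasp_force: 0.0
t 3.7833 pos [511.6 280.   67.2] F [-0.2  0.1 -1. ] w 0.08078052470959513 q [ 0.48  0.58  1.81 -0.    0.75 -0.71]
shift [ 2.09  2.88 13.23] turn [-0.001 -0.001 -0.007]
```

```bash
python3 -m inch '[{"xyz":[1,1.5,0],"rot":[0,0,-0.004]},{"xyz":[2,3,2],"rot":[0,0,-0.007]},{"xyz":[2,3,5],"rot":[0,0,-0.007]},{"xyz":[2,3,8],"rot":[0,0,-0.007]},{"xyz":[2,3,10],"rot":[0,0,-0.007]},{"xyz":[2,3,10],"rot":[0,0,-0.007]}]'
python3 go.py 510.7 283.4 54
python3 -m inch '[{"xyz":[0,0,1],"rot":[0,0,0]},{"xyz":[0,0,2],"rot":[0,0,0]},{"xyz":[0,0,3],"rot":[0,0,0]},{"xyz":[0,0,4],"rot":[0,0,0]},{"xyz":[0,0,4],"rot":[0,0,0]},{"xyz":[0,0,4],"rot":[0,0,0]}]'
python3 go.py 510.7 283.4 49
```

```text
t: 4.28
ee_pos: [510.6, 283.4, 57.2]
orientation: [-0.588, -3.085, 0.001]
ft_force: [0.1, -0.4, 0.4]
width: 0.2
grasp_force: 0.0
t 4.2833 pos [510.6 283.4  57.2] F [ 0.1 -0.4  0.4] w 0.21322419180093713 q [ 0.49  0.6   1.81 -0.    0.74 -0.71]
shift [-0.05  0.04  3.17] turn [-0.001 -0.001  0.   ]
t: 4.78
ee_pos: [511.1, 283.5, 53.8]
orientation: [0.588, 3.086, 0.0]
ft_force: [-0.8, 0.1, 0.8]
width: 0.3
grasp_force: 0.6
t 4.7833 pos [511.1 283.5  53.8] F [-0.8  0.1  0.8] w 0.3129399049709127 q [ 0.49  0.6   1.81 -0.    0.73 -0.71]
shift [ 0.3  -0.26  4.75] turn [0. 0. 0.]
```

Fingers are at the key top and contact is just starting. Now I'll press slowly.

```bash
python3 -m inch '[{"xyz":[0,0,1],"rot":[0,0,0]},{"xyz":[0,0,2],"rot":[0,0,0]},{"xyz":[0,0,3],"rot":[0,0,0]},{"xyz":[0,0,3.5],"rot":[0,0,0]},{"xyz":[0,0,3.5],"rot":[0,0,0]}]'
python3 -m inch '[{"xyz":[0,0,0.5],"rot":[0,0,0]},{"xyz":[0,0,1],"rot":[0,0,0]},{"xyz":[0,0,1],"rot":[0,0,0]}]'
```

```text
t: 5.2
ee_pos: [511.1, 283.6, 50.2]
orientation: [0.588, 3.086, 0.0]
ft_force: [-0.3, -0.8, 2.7]
width: 0.4
grasp_force: 1.5
t: 5.45
ee_pos: [511.1, 283.5, 49.4]
orientation: [0.588, 3.086, 0.0]
ft_force: [-1.0, -2.2, 5.6]
width: 0.2
grasp_force: 2.2
```

```bash
python3 -m inch '[{"xyz":[0,0,0.4],"rot":[0,0,0]},{"xyz":[0,0,0.4],"rot":[0,0,0]},{"xyz":[0,0,0.4],"rot":[0,0,0]}]'; python3 -c "
from workcell import ctrl;import cv2
cv2.imwrite('pics/s2.png',cv2.resize(ctrl.get_image('side')[150:340,220:420,::-1],(632,600)))"
```

```text
t: 5.7
ee_pos: [511.1, 283.6, 49.3]
orientation: [0.588, 3.086, 0.0]
ft_force: [-1.1, -1.2, 8.2]
width: 0.5
grasp_force: 3.7
```

View pics/s2.png

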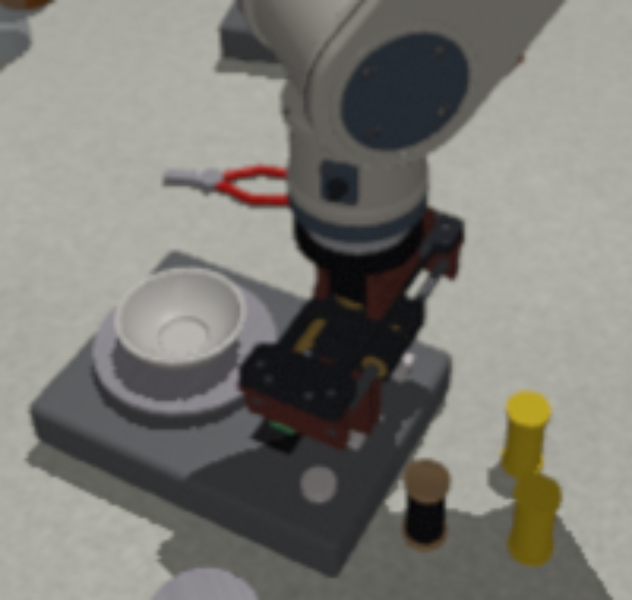

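The bar key is on its stop: 8 N, tip height no longer changing, and the dish and spool undisturbed. I'll release upward and compute the shift to the round key.

```bash
python3 -m inch '[{"xyz":[0,0,-1],"rot":[0,0,0]},{"xyz":[0,0,-4],"rot":[0,0,0]},{"xyz":[0,0,-9],"rot":[0,0,0]},{"xyz":[0,0,-16],"rot":[0,0,0]},{"xyz":[0,0,-20],"rot":[0,0,0]},{"xyz":[0,0,-20],"rot":[0,0,0]},{"xyz":[0,0,-20],"rot":[0,0,0]}]'; python3 go.py 531.2 335.2 57
```

```text
t: 6.33
ee_pos: [511.1, 283.6, 69.1]
orientation: [0.588, 3.086, 0.001]
ft_force: [0.8, -0.3, -0.1]
width: 0.1
grasp_force: 0.0
t 6.3333 pos [511.1 283.6  69.1] F [ 0.8 -0.3 -0.1] w 0.1496511889891591 q [ 0.49  0.58  1.81  0.    0.76 -0.71]
shift [ 0.28 55.35 12.17] turn [0. 0. 0.]
```

```bash
python3 -m inch '[{"xyz":[0,5,0],"rot":[0,0,0]},{"xyz":[0,16,0],"rot":[0,0,0]},{"xyz":[0,30,0],"rot":[0,0,0]},{"xyz":[0,43,0],"rot":[0,0,0]},{"xyz":[0.3,52,0],"rot":[0,0,0]},{"xyz":[0.3,55.4,0],"rot":[0,0,0]},{"xyz":[0.3,55.4,3],"rot":[0,0,0]},{"xyz":[0.3,55.4,8],"rot":[0,0,0]},{"xyz":[0.3,55.4,11],"rot":[0,0,0]},{"xyz":[0.3,55.4,12],"rot":[0,0,0]},{"xyz":[0.3,55.4,12],"rot":[0,0,0]}]'; python3 go.py 531.2 335.2 54
```

```text
t: 7.25
ee_pos: [530.6, 334.5, 56.1]
orientation: [-0.589, -3.085, 0.002]
ft_force: [0.9, -0.4, 0.8]
width: 0.6
grasp_force: 0.0
t 7.25 pos [530.6 334.5  56.1] F [ 0.9 -0.4  0.8] w 0.6357195830276076 q [ 0.54  0.64  1.71 -0.    0.79 -0.65]
shift [-0.31  0.93  2.13] turn [-0.001 -0.001 -0.   ]
```

```bash
python3 -m inch '[{"xyz":[0,0.5,1],"rot":[0,0,0]},{"xyz":[0,0.5,2],"rot":[0,0,0]},{"xyz":[0,0.5,3],"rot":[0,0,0]},{"xyz":[0,0.5,4],"rot":[0,0,0]},{"xyz":[0,0.5,5],"rot":[0,0,0]},{"xyz":[0,0.5,6],"rot":[0,0,0]},{"xyz":[0,0.5,6],"rot":[0,0,0]}]'
python3 -m inch '[{"xyz":[0,0,0.5],"rot":[0,0,0]},{"xyz":[0,0,1],"rot":[0,0,0]},{"xyz":[0,0,1],"rot":[0,0,0]}]'
```

```text
t: 7.83
ee_pos: [531.4, 335.6, 50.8]
orientation: [0.588, 3.086, 0.0]
ft_force: [1.2, -0.7, 2.3]
width: 0.7
grasp_force: 1.3
t: 8.08
ee_pos: [531.4, 335.6, 49.9]
orientation: [0.588, 3.086, 0.0]
ft_force: [0.3, -1.9, 3.1]
width: 0.3
grasp_force: 1.5
```

```bash
python3 -m inch '[{"xyz":[0,0,0.5],"rot":[0,0,0]},{"xyz":[0,0,1],"rot":[0,0,0]},{"xyz":[0,0,1.3],"rot":[0,0,0]},{"xyz":[0,0,1.3],"rot":[0,0,0]},{"xyz":[0,0,1.3],"rot":[0,0,0]}]'
```

```text
t: 8.5
ee_pos: [531.5, 335.6, 49.2]
orientation: [0.588, 3.086, 0.0]
ft_force: [-1.2, -3.1, 9.2]
width: 0.4
grasp_force: 4.6
```

The round key is on its stop at 9 N, so I'll withdraw straight up.

```bash
python3 -m inch '[{"xyz":[0,0,-1],"rot":[0,0,0]},{"xyz":[0,0,-4],"rot":[0,0,0]},{"xyz":[0,0,-9],"rot":[0,0,0]},{"xyz":[0,0,-18],"rot":[0,0,0]},{"xyz":[0,0,-32],"rot":[0,0,0]},{"xyz":[0,0,-50],"rot":[0,0,0]},{"xyz":[0,0,-70],"rot":[0,0,0]},{"xyz":[0,0,-90],"rot":[0,0,0]},{"xyz":[0,0,-105],"rot":[0,0,0]},{"xyz":[0,0,-115],"rot":[0,0,0]},{"xyz":[0,0,-120],"rot":[0,0,0]},{"xyz":[0,0,-120],"rot":[0,0,0]}]'; python3 -c "
from workcell import ctrl;import cv2,numpy as np
w=ctrl.get_image('wrist')[...,::-1];s=ctrl.get_image('side')[...,::-1]
cv2.imwrite('pics/end.png',np.hstack([cv2.resize(w,(400,250)),cv2.resize(s,(400,250))]))"
```

```text
t: 9.5
ee_pos: [531.7, 336.0, 170.0]
orientation: [0.588, 3.084, 0.002]
ft_force: [0.5, 0.1, 0.1]
width: 0.5
grasp_force: 0.0
```

View pics/end.png

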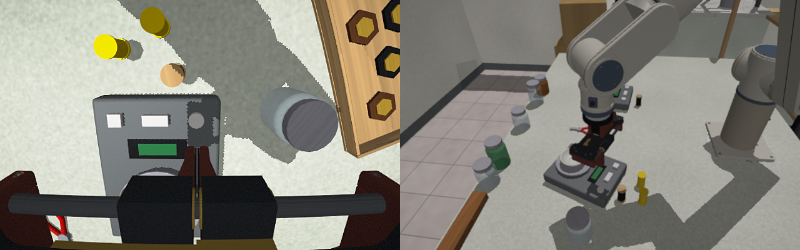

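The wrist half shows the square (114,121), bar (155,121) and round (196,121) keys all up, with the spool at (172,75) and the big jar at (305,120) standing. The side half shows the gripper clear of everything. I'm handing in.

```bash
python3 -c "
from workcell import ctrl
print(ctrl.close_job())"
```

```text
the job is handed in; nothing more can be done
None
```

On the dish scale I pressed the bar key and then the round key down to their stops (about 8 N and 9 N) and released each; the last pictures show that scale's keys up and nothing visibly moved, and the job was handed in about 10 s into the 38 s limit (no verdict was returned).

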